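Flip the ratchet and clamp the junction box

ROBOT

A 6-joint arm with a two-finger parallel gripper is mounted at the origin on the work surface. World frame = base frame: x ahead of the robot, y to its left, z up, the work surface at z = 0. Lengths are in m, angles in degrees, forces in N, time in s.
With the tool pointing down it reaches from about 0.375 to 0.9 m from the base axis. Payload 3.1 kg.
Tool frame: the origin (TCP) lies at the very end of the fingers, on their centre line; the grasp point (between the pads) lies 19 mm behind it (grip_point_offset is the distance from the TCP to the grasp point, in m); y points along the fingers, x is the direction in which the jaws open and shut, and the axes are right-handed (so a half turn about y gives the same grasp; the last joint's range is limited). The gripper opens to 87 mm and grips with 3 to 60 N. Pads are 19 mm wide; open, the fingers measure 117 mm over their backs; the gripper's body (75 mm by 190 mm) begins 51 mm behind the grasp point.
Start: joints at [61.106, 30.224, 82.088, -0, 67.689, -10.227], TCP at [0.2, 0.592, 0.223] pointing down, gripper open.
Joint ranges: [-176.69, 176.69], [-43.24, 126.21], [12.49, 139.97], [-82, 262], [0, 151.66], [-163.58, 163.58]. Speed limits (degrees/s): [159.86, 159.86, 180, 180, 180, 180].

INTERFACE

Orientations are given as a 3x3 rotation matrix whose columns are the frame's x, y, z axes.
In Python, from rig import * gives the robot as it stands.
- The arm moves only by the tool send_rows, never from a script. Its argument "moves" is text: rows parted by semicolons, each of 5 numbers parted by spaces: the finger opening in mm, from 0 to 87, then the shift along the tool's x, y, z in mm, then the turn about the tool's y in degrees. In form: fingers dx dy dz yaw; .... A call has 1 to 20 rows; each row shifts and turns the commanded pose from where the row before left it, along the tool's axes as they then stand; what a row does not reach is not made up. A row lasts 1/12 s, in which the tool goes at most 41.7 mm and 7.16 degrees, less where a joint would pass 70% of its speed; a pose out of reach is approached as far as the arm can. A call is refused whole if a number of a shift passes 41.7 or a number of a turn 7.16, either way. A call with a gripper value outside its range is refused whole. The fingers move at their own pace and stop on an object; the grip force is fixed at half the most. Time passes only in rows, so rows that do not move let the fingers close. It gives the time, the measured TCP pose, the force and the opening at its end, in the units of the state.
- read_state(): the state, without advancing time (a new reading comes with each control period).
- capture(name): name is "scene" or "top" or "wrist"; returns a dict with "image" (400x640x3 uint8, blue, green, red), "z_map" (400x640 float32, m along the optical axis (not along the pixel's ray), 0 where there is no reading), "mtx" (3x3 intrinsics, pixels), "origin" and "rotation" of the camera in the world; the wrist camera has in their place "tool_from_camera" (4x4, takes a point from camera to tool coordinates, whose origin is the TCP and whose axes are the tool frame's). Camera axes: x right, y up, looking along -z (the intrinsics and any distortion apply to the point x, -y, -z); pixel columns grow to the right and rows downward; lengths in m; the calibration is good to about 2 mm. A picture is of the moment at which its call begins: read the wrist's pose just before it.
- hand_in(): hands the job in, once; it reports no verdict.
Trained networks look in a picture, given as the dict that the camera call returned (one of the last four; its "shot" number tells which), for a name from the list of things; names that differ only in an ending like _2 or _b are one class to them, and where a whole thing is asked for, a point or a joint stands for the part that bears it (a point fixed in the world has none). Each returns a list of dicts, best first, with "p" (0 to 1); they miss things now and then, are a little off and sometimes report something else, mostly with a low value. They report only what shows in the picture. A call takes as long as a camera call. They do not tell look-alikes from the thing itself.
- search_frame(picture, name): "bbox" ([left, top, right, bottom] in pixels, round what is visible of it).
- masks_of(picture, name): "region" (400x640 bool, what is visible of it) and "bbox" ([left, top, right, bottom] in pixels, round what is visible of it).
- mark_of(picture, name): "pixel" ([row, column] in pixels: a listed point, or the origin of a listed thing).
The state is a dict: "time_s": time; "joint_positions": joint angles; "qvel": joint speeds; "tau": joint torques, N m; "position": TCP position; "tcp_rot": TCP orientation; "force": force on the tool from outside, world axes, zero at the start; "moment": the same for the moment, N m; "opening": opening from 0.0 (shut) to 1.0 (fully open).
Only numpy, scipy, OpenCV 4.12 (cv2) and the standard library are available. Lean on these libraries where they do the work, as an engineer would, in place of code of your own. Each camera call takes 0.05 s, during which the arm holds its last target. There are 200 camera calls.

TASK

Clamp the grey junction box in the bench clamp, using its ratchet handle. First push the small pawl lever on the ratchet head gently over from the loosening to the tightening side, then work the handle to and fro until the jaws grip the box firmly, at about 50 newtons, and let go: too loose and it slips, much tighter and its plastic cracks. Do not push the jaw itself, and leave the things lying around alone.

Things in the scene. Friction and masses are not known exactly. Their poses are not given: they have to be found in the camera images.
- clamp: the bench clamp, bolted down: green base plate 96 (x) x 215 (y) x 12 mm with a gear housing (top 54 mm high) and a dark steel fixed jaw at its +y end. Origin on the table under the vertical ratchet axis, z up. The jaws close along y: the movable jaw comes from the origin's side towards the fixed jaw. A ratchet handle swings above the housing.
- fixed_jaw (a point): middle of the fixed jaw's face, which looks to the clamp's -y, 120 mm from the ratchet axis; the face is 64 mm wide, its top 60 mm high. Axes as the clamp's.
- wheel (a point): top centre, 84 mm high, of the toothed ratchet wheel (77 mm across, 20 teeth, 64 to 74 mm high) on the ratchet axis. Clockwise from above it closes the jaws, 12 mm a radian; counter-clockwise it opens them. It turns stiffly (1.0 N m) and stays where it is left, so the clamping force is kept when the handle is let go.
- jaw: the movable steel jaw, 64 mm wide (x), faced with a black rubber pad (top 52 mm high), springy at about 25 N/mm. Axes as the clamp's. Its origin is the clamp's origin when fully open and moves along the clamp's +y as the jaw closes; the pad's face is 45 mm to +y of it. Driven by the toothed wheel.
- box: the junction box to be clamped: closed grey plastic box 60 (x) x 50 (y) x 40 (z) mm, about 0.25 kg, lying loose on the clamp's base plate (12 mm high) between the jaws with play on both sides; origin under its centre, y along the clamp's y. The jaw slides it against the fixed jaw. It slips below 25 N of jaw force and cracks above 80 N.
- handle (a joint): angle of the ratchet handle about the ratchet axis (rad), positive counter-clockwise from above, end stops at -0.9 and +0.9; at 0 it points along the clamp's -x. A flat steel bar 24 mm wide, 56 to 63 mm high. It stays where it is left (friction 0.3 N m: about 2 N at the grip when swinging or ratcheting back freely).
- grip (a point): centre of the handle's upright black grip: a round peg, 22 mm in diameter, 63 to 111 mm high, 140 mm from the ratchet axis; this point is 90 mm high; x outward along the handle, z up. Driving the wheel takes about 10 N here while the jaw runs free and about 14 N at 50 N of jaw force; held still after a slow step, some 7 N and 10.5 N of that remain. Idle it takes 2 N.
- pawl (a joint): angle of the pawl lever to the handle (rad), positive counter-clockwise from above, stops at +-0.38. Leaning counter-clockwise (+) the handle drives the wheel counter-clockwise (loosens) and slips back; leaning clockwise (-) it drives clockwise (tightens) and slips back counter-clockwise. Up to 0.6 rad of idle swing before a tooth bites. Stays where left.
- pawl_tab (a point): point in the tab at the pawl lever's outer end: an upright dark steel paddle 14 mm (along the lever) x 6 mm thick, top 98 mm high; this point is 90 mm high, 28 mm outward of the lever's pivot, which is on the handle 55 mm from the ratchet axis. x points outward along the lever, z up. Pushing it sideways takes 3 to 6 N; more than 30 N bends it.
- gland_nut: a grey plastic ring nut, 28 mm across, 10 mm high, lying by the clamp (leave alone)
- jar: a pale jar with a white lid, 56 mm across, 75 mm high, standing behind the clamp (leave alone)
- driver: a screwdriver with a black handle, 200 mm long, lying behind the clamp (leave alone)
- wrench: a steel wrench, 180 mm long, lying at the side of the clamp nearer the robot (leave alone)
- mug: a white mug, 76 mm across, 90 mm high (leave alone)
- spare_lid: a grey plastic lid 80 x 110 x 12 mm lying on the bench (leave alone)
- tape_roll: a roll of paper tape, 90 mm across, 48 mm high (leave alone)
Mind the look-alikes: they are no part of the job. What is shaped like the box but purple is not meant.

How it is judged:
By the outcome, as a careful person would: the job done as asked, in the order asked, and still so for the second after the job is handed in, with the robot touching nothing.
It also fails if it takes over 72 s, if anything falls off the work surface, if the arm or the gripper's body presses on something with over 40 N, if the wrist force passes 120 N, or if a joint passes its speed limit or range.

## Working session

There is one attempt and no reset: what is moved stays moved. The work goes in short steps, Python scripts to look and compute and a tool call to move; the robot and the scene stay as the last step left them, time stands still between calls to the robot, and variables do not carry over. Pictures are saved under pics/ and viewed, about 8 in all and at most 12, crops included, and the job is handed in when it is done.

Besides the shell and the picture viewer there is one more tool, called after ">>>" in YAML: its name, and indented under it one key for each argument. send_rows: Moves the arm, as the interface text tells. Its arguments: {"type":"object","properties":{"moves":{"type":"string"}},"required":["moves"]}

```bash
mkdir -p pics; cat > h.py <<'E'
from rig import *
import numpy as np, cv2
def world(c,r,col,z=None,st=None):
    M=c["mtx"]
    if "origin" in c: o,R=np.array(c["origin"]),np.array(c["rotation"])
    else:
        T=np.array(c["tool_from_camera"]);Rt=np.array(st["tcp_rot"]);o=Rt@T[:3,3]+np.array(st["position"]);R=Rt@T[:3,:3]
    d=np.array([(col-M[0][2])/M[0][0],-(r-M[1][2])/M[1][1],-1.])
    if z is None:
        zz=c["z_map"][int(round(r)),int(round(col))]
        return o+R@d*zz
    dw=R@d
    return o+dw*(z-o[2])/dw[2]
E
python3 - <<'E'
from h import *
s=read_state();print(s)
ims=[]
for n in ("top","scene"):
    c=capture(n);cv2.imwrite(f"pics/{n}0.png",c["image"])
    print(n,np.array(c["origin"]).round(3))
    for nm,z in (("fixed_jaw",None),("wheel",.084),("grip",.09),("pawl_tab",.09),("box",.012),("jaw",None),("clamp",0)):
        try:
            for m in mark_of(c,nm)[:2]:
                r,k=m["pixel"];print(nm,round(m["p"],2),np.round((r,k)),world(c,r,k,z).round(4) if z is not None else world(c,r,k).round(4))
        except Exception as e: print(nm,e)
E
```

```text
{'time_s': 0.0, 'joint_positions': array([ 6.11053276e+01,  3.02774042e+01,  8.21554668e+01, -8.34347281e-04,
        6.76896402e+01, -1.02285208e+01]), 'qvel': array([-0.03915855, -0.00228032,  0.00295953, -0.03902554, -0.02282365,
       -0.07868204]), 'tau': array([ 4.80069248e-04, -4.40052903e+01, -1.76587987e+01,  6.33714627e-02,
        5.82170917e-02, -1.47554606e-04]), 'position': array([0.19966556, 0.5914826 , 0.22159349]), 'tcp_rot': array([[ 3.20047027e-01, -1.02139672e-03, -9.47401107e-01],
       [ 9.47399315e-01, -1.87854442e-03,  3.20048447e-01],
       [-2.10663150e-03, -9.99997714e-01,  3.66448000e-04]]), 'force': array([ 0.33503616, -0.56987111,  0.18736759]), 'moment': array([-0.00743057,  0.0212909 , -0.03315615]), 'opening': 1.000726151427567}
top [ 0.535 -0.015  1.112]
fixed_jaw 0.97 [191. 274.] [0.6298 0.0909 0.06  ]
fixed_jaw 0.54 [234. 261.] [0.5109 0.1285 0.006 ]
wheel 0.88 [190. 324.] [ 0.6322 -0.0455  0.084 ]
grip 0.89 [239. 307.] [ 0.5021 -0.0007  0.09  ]
pawl_tab 0.63 [220. 321.] [ 0.5524 -0.0367  0.09  ]
box 0.78 [195. 291.] [0.6224 0.048  0.012 ]
box 0.72 [156. 253.] [0.7345 0.1579 0.012 ]
clamp 0.64 [191. 317.] [ 0.6361 -0.0275  0.    ]
scene [ 0.916 -0.669  1.026]
fixed_jaw 0.89 [181. 358.] [0.6277 0.0793 0.0478]
wheel 0.81 [204. 340.] [ 0.6285 -0.0405  0.084 ]
grip 0.57 [177. 305.] [ 0.504  -0.0045  0.09  ]
pawl_tab 0.51 [174. 304.] [0.4963 0.0033 0.09  ]
pawl_tab 0.41 [189. 317.] [ 0.5526 -0.0245  0.09  ]
box 0.97 [165. 369.] [0.6209 0.1813 0.012 ]
box 0.81 [198. 353.] [0.6298 0.0465 0.012 ]
jaw 0.63 [214. 344.] [ 0.6498 -0.0579  0.0759]
jaw 0.26 [278. 355.] [ 0.742  -0.1879  0.0266]
clamp 0.96 [222. 337.] [ 0.6226 -0.0415  0.    ]
```

```bash
python3 - <<'E'
import cv2
a=cv2.imread("pics/top0.png")[90:330,180:420];b=cv2.imread("pics/scene0.png")[90:330,220:460]
cv2.imwrite("pics/v1.png",cv2.resize(cv2.hconcat([a,b]),(800,400),interpolation=cv2.INTER_CUBIC))
E
```

```text
(no output)
```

View pics/v1.png

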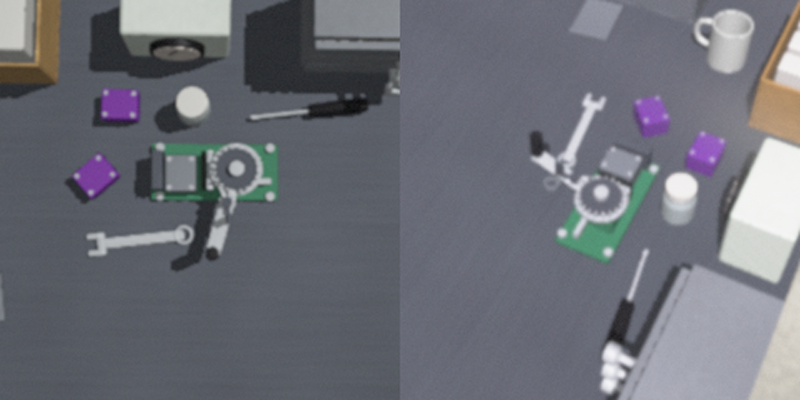

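>>> send_rows:
  moves: "20 -27 -1 -28.5 0;20 -27 -1 -28.5 0;20 -27 -1 -28.5 0;20 -27 -1 -28.5 0;20 -27 -1 -28.5 0;20 -27 -1 -28.5 0;20 -27 -1 -28.5 0;20 -27 -1 -28.5 0;20 -27 -1 -28.5 0;20 -27 -1 -28.5 0;20 -27 -1 -28.5 0;20 -27 -1 -28.5 0;20 -27 -1 -28.5 0;20 -27 -1 -28.5 0;20 -27 -1 -28.5 0;20 -27 -1 -28.5 0;20 -27 -1 -28.5 0;20 -27 -1 -28.5 0;0 0 0 0 0;0 0 0 0 0"

```text
time_s: 2.47
position: [0.5315, -0.0347, 0.2405]
tcp_rot: [[0.324, 0.001, -0.946], [0.946, -0.0, 0.324], [0.0, -1.0, -0.001]]
force: [0.1, 0.8, -0.4]
opening: 0.153
```

```bash
cat > look.py <<'E'
from h import *
import sys
s=read_state();print(s["time_s"],np.round(s["position"],4),np.round(s["tcp_rot"],3).tolist(),np.round(s["force"],1))
c=capture("wrist");print(np.round(c["tool_from_camera"],3).tolist())
cv2.imwrite(f"pics/{sys.argv[1]}.png",c["image"])
for nm,z in (("wheel",.084),("grip",.09),("pawl_tab",.09),("box",.012),("fixed_jaw",.06),("jaw",0.0)):
    for m in mark_of(c,nm)[:2]:
        r,k=m["pixel"];print(nm,round(m["p"],2),np.round((r,k)),world(c,r,k,z,s).round(4),world(c,min(r,399),min(k,639),None,s).round(4))
E
python3 look.py w1
```

```text
2.4667 [ 0.5315 -0.0347  0.2405] [[0.324, 0.001, -0.946], [0.946, -0.0, 0.324], [0.0, -1.0, -0.001]] [ 0.1  0.8 -0.4]
[[1.0, -0.002, 0.0, -0.0], [0.0, 0.248, -0.969, -0.163], [0.001, 0.969, 0.248, 0.067], [0.0, 0.0, 0.0, 1.0]]
wheel 0.93 [271. 343.] [ 0.6311 -0.0407  0.084 ] [ 0.5059 -0.0198  0.3292]
grip 0.7 [149. 336.] [ 0.4941 -0.0042  0.09  ] [ 0.4924 -0.0048  0.1114]
pawl_tab 0.61 [206. 333.] [ 0.5505 -0.0268  0.09  ] [ 0.5487 -0.0265  0.0969]
box 0.91 [184. 498.] [0.6145 0.1873 0.012 ] [0.6044 0.1734 0.0391]
box 0.87 [224. 401.] [0.6264 0.0512 0.012 ] [0.6098 0.0444 0.0529]
fixed_jaw 0.96 [227. 429.] [0.6217 0.0748 0.06  ] [0.5069 0.0088 0.3165]
```

View pics/w1.png

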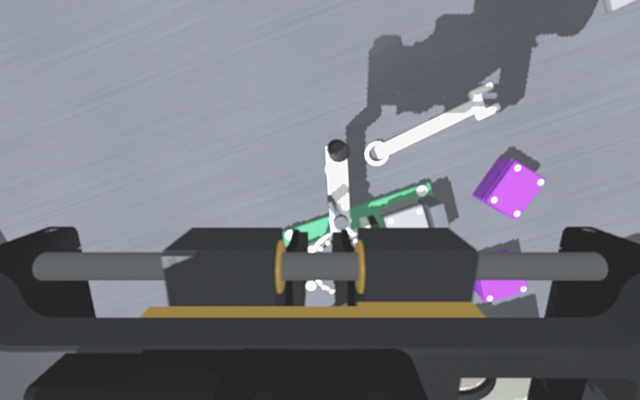

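```bash
python3 -c "
import cv2
a=cv2.imread('pics/w1.png')[125:245,270:430];cv2.imwrite('pics/w1c.png',cv2.resize(a,(800,600),interpolation=cv2.INTER_CUBIC))"
```

```text
(no output)
```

View pics/w1c.png

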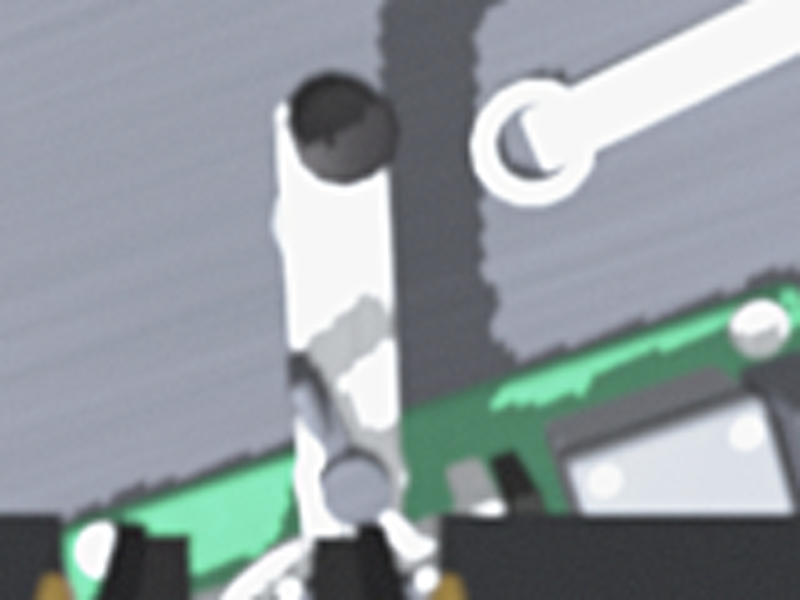

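>>> send_rows:
  moves: "0 -22 0 -16 0;0 0 35 0 0;0 0 35 0 0;0 0 35 0 0;0 0 35 0 0;0 0 18 0 0;0 0 0 0 0;0 0 0 0 0;0 0 0 0 0"

```text
time_s: 3.57
position: [0.5397, -0.0584, 0.0838]
tcp_rot: [[0.319, 0.002, -0.948], [0.948, -0.001, 0.319], [0.0, -1.0, -0.002]]
force: [0.0, 0.1, 0.3]
opening: 0.002
```

>>> send_rows:
  moves: "0 3 0 0 0;0 3 0 0 0;0 2 0 0 0;0 0 0 0 0"

```text
time_s: 3.9
position: [0.5418, -0.0505, 0.0836]
tcp_rot: [[0.319, 0.002, -0.948], [0.948, -0.0, 0.319], [0.0, -1.0, -0.002]]
force: [0.2, 0.5, -0.1]
opening: 0.007
```

>>> send_rows:
  moves: "0 2 0 0 0;0 2 0 0 0;0 2 0 0 0;0 0 0 0 0"

```text
time_s: 4.23
position: [0.5431, -0.0449, 0.0826]
tcp_rot: [[0.32, 0.0, -0.947], [0.947, 0.0, 0.32], [0.0, -1.0, 0.0]]
force: [0.0, -0.3, -0.8]
opening: 0.009
```

>>> send_rows:
  moves: "0 2 0 0 0;0 2 0 0 0;0 2 0 0 0;0 0 0 0 0"

```text
time_s: 4.57
position: [0.5444, -0.0396, 0.0824]
tcp_rot: [[0.319, -0.002, -0.948], [0.948, -0.0, 0.319], [-0.001, -1.0, 0.001]]
force: [-2.0, -1.7, 0.7]
opening: 0.005
```

>>> send_rows:
  moves: "0 1.5 0 0 0;0 1.5 0 0 0;0 1.5 0 0 0;0 0 0 0 0"

```text
time_s: 4.9
position: [0.5455, -0.0349, 0.0823]
tcp_rot: [[0.32, -0.002, -0.947], [0.947, 0.0, 0.32], [-0.0, -1.0, 0.002]]
force: [-3.5, -1.6, 0.4]
opening: 0.007
```

>>> send_rows:
  moves: "0 1.5 0 0 0;0 1.5 0 0 0;0 1.5 0 0 0;0 0 0 0 0"

```text
time_s: 5.23
position: [0.548, -0.0306, 0.0825]
tcp_rot: [[0.32, 0.0, -0.947], [0.947, 0.0, 0.32], [0.0, -1.0, -0.0]]
force: [-2.6, -1.8, -0.7]
opening: 0.003
```

>>> send_rows:
  moves: "0 1.5 0 0 0;0 1.5 0 0 0;0 1.5 0 0 0;0 0 0 0 0"

```text
time_s: 5.57
position: [0.5497, -0.0264, 0.0826]
tcp_rot: [[0.32, 0.001, -0.947], [0.947, 0.0, 0.32], [0.0, -1.0, -0.001]]
force: [-1.7, -1.7, -0.5]
opening: 0.009
```

```bash
cat > top.py <<'E'
from h import *
import sys
c=capture("top");cv2.imwrite(f"pics/{sys.argv[1]}.png",c["image"])
for nm,z in (("wheel",.084),("grip",.09),("pawl_tab",.09)):
    for m in mark_of(c,nm)[:2]:
        r,k=m["pixel"];print(nm,round(m["p"],2),np.round((r,k),1),world(c,r,k,z).round(4))
E
python3 top.py t1
```

```text
wheel 0.65 [192.9 324.4] [ 0.6248 -0.0453  0.084 ]
grip 0.6 [240.1 303.8] [0.4999 0.0068 0.09  ]
grip 0.22 [158.  294.7] [0.7156 0.0347 0.09  ]
```

>>> send_rows:
  moves: "0 1.5 0 0 0;0 1.5 0 0 0;0 1.5 0 0 0;0 0 0 0 0"

```text
time_s: 6.1
position: [0.5512, -0.0224, 0.0827]
tcp_rot: [[0.32, 0.001, -0.947], [0.947, -0.0, 0.32], [0.0, -1.0, -0.001]]
force: [-0.6, -1.9, 0.3]
opening: 0.003
```

>>> send_rows:
  moves: "0 1.5 0 0 0;0 1.5 0 0 0;0 0 0 0 0"

```text
time_s: 6.35
position: [0.5519, -0.0197, 0.0827]
tcp_rot: [[0.32, 0.0, -0.947], [0.947, -0.0, 0.32], [-0.0, -1.0, -0.001]]
force: [-2.2, -4.1, 1.7]
opening: 0.002
```

>>> send_rows:
  moves: "0 1.5 0 0 0;0 1.5 0 0 0;0 0 0 0 0"

```text
time_s: 6.6
position: [0.5528, -0.0169, 0.0826]
tcp_rot: [[0.32, 0.0, -0.947], [0.947, -0.0, 0.32], [-0.0, -1.0, -0.0]]
force: [-2.3, -3.9, 1.0]
opening: 0.004
```

```bash
python3 top.py t2
```

```text
wheel 0.97 [191.4 323.6] [ 0.6287 -0.0432  0.084 ]
grip 0.6 [235.6 302.5] [0.5115 0.0104 0.09  ]
```

>>> send_rows:
  moves: "0 1.5 0 0 0;0 1.5 0 0 0;0 0 0 0 0;0 -10 0 0 0;0 -10 0 0 0;0 0 -35 0 0;0 0 -35 -10 0;0 0 -35 -20 0;0 0 -25 -20 0;0 0 0 0 0;0 0 0 0 0"

```text
time_s: 7.72
position: [0.5962, -0.0499, 0.2142]
tcp_rot: [[0.321, 0.005, -0.947], [0.947, -0.0, 0.321], [0.001, -1.0, -0.005]]
force: [-0.6, -0.4, -0.5]
opening: 0.006
```

```bash
python3 look.py w2; python3 top.py t3; python3 -c "
import cv2
a=cv2.imread('pics/w2.png')[60:240,230:470];a=cv2.resize(a,(800,600),interpolation=cv2.INTER_CUBIC);cv2.imwrite('pics/w2c.png',a)"
```

```text
7.7167 [ 0.5962 -0.0499  0.2142] [[0.321, 0.005, -0.947], [0.947, -0.0, 0.321], [0.001, -1.0, -0.005]] [-0.6 -0.4 -0.5]
[[1.0, -0.002, 0.0, -0.0], [0.0, 0.248, -0.969, -0.163], [0.001, 0.969, 0.248, 0.067], [0.0, 0.0, 0.0, 1.0]]
wheel 0.59 [220. 341.] [ 0.6283 -0.0378  0.084 ] [ 0.6277 -0.0377  0.0859]
grip 0.61 [ 76. 362.] [0.5028 0.0207 0.09  ] [0.505  0.0171 0.1109]
pawl_tab 0.76 [141. 358.] [0.5567 0.0011 0.09  ] [5.56e-01 3.00e-04 9.80e-02]
box 0.91 [136. 513.] [0.6164 0.1863 0.012 ] [0.61   0.1702 0.0393]
box 0.68 [232. 495.] [0.731  0.1441 0.012 ] [0.7148 0.13   0.0417]
fixed_jaw 0.66 [178. 437.] [0.6241 0.0737 0.06  ] [0.6296 0.0798 0.0412]
grip 0.77 [237.6 299.1] [0.5062 0.0192 0.09  ]
pawl_tab 0.44 [219.4 309.1] [ 0.554  -0.0061  0.09  ]
```

View pics/w2c.png

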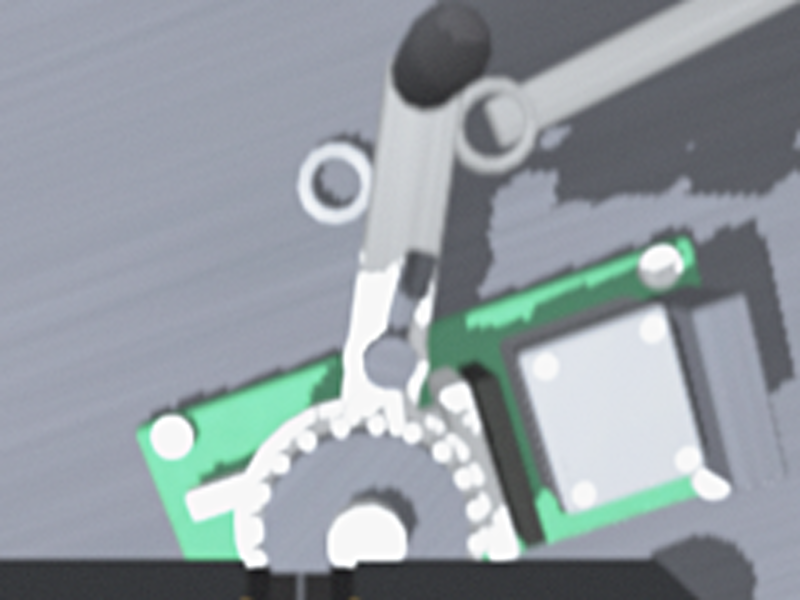

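>>> send_rows:
  moves: "0 0 25 20 0;0 0 35 20 0;0 0 35 10 0;0 0 35 0 0;0 0 0 0 7;0 0 0 7 5;0 0 0 0 0"

```text
time_s: 8.85
position: [0.5392, -0.0292, 0.0813]
tcp_rot: [[0.511, -0.004, -0.86], [0.86, 0.001, 0.511], [-0.001, -1.0, 0.004]]
force: [-0.6, -0.7, -0.5]
opening: 0.004
```

>>> send_rows:
  moves: "0 4 0 0 0;0 4 0 0 0;0 4 0 0 0;0 2 0 0 0;0 2 0 0 0;0 0 0 0 0"

```text
time_s: 9.35
position: [0.5496, -0.0157, 0.0829]
tcp_rot: [[0.509, 0.001, -0.861], [0.861, -0.0, 0.509], [0.0, -1.0, -0.001]]
force: [-1.4, -0.5, 0.1]
opening: 0.007
```

>>> send_rows:
  moves: "0 1.5 0 0 1;0 1.5 0 0 1;0 1.5 0 0 1;0 0 0 0 0"

```text
time_s: 9.68
position: [0.5516, -0.0122, 0.0826]
tcp_rot: [[0.555, 0.0, -0.832], [0.832, -0.0, 0.555], [0.0, -1.0, -0.0]]
force: [0.1, 0.5, -0.7]
opening: 0.007
```

>>> send_rows:
  moves: "0 1.5 0 0 1;0 1.5 0 0 1;0 1.5 0 0 1;0 0 0 0 0"

```text
time_s: 10.02
position: [0.5531, -0.0086, 0.0825]
tcp_rot: [[0.598, -0.002, -0.802], [0.802, -0.0, 0.598], [-0.001, -1.0, 0.002]]
force: [-2.6, -2.2, 1.2]
opening: -0.001
```

>>> send_rows:
  moves: "0 1.5 0 0 1;0 1.5 0 0 1;0 1.5 0 0 1;0 1.5 0 0 1;0 0 0 0 0"

```text
time_s: 10.43
position: [0.557, -0.0033, 0.0822]
tcp_rot: [[0.652, -0.002, -0.758], [0.758, 0.001, 0.652], [-0.001, -1.0, 0.002]]
force: [-4.5, -1.3, 0.1]
opening: 0.008
```

>>> send_rows:
  moves: "0 1.5 0 0 1;0 1.5 0 0 1;0 1.5 0 0 1;0 1.5 0 0 1;0 0 0 0 0"

```text
time_s: 10.85
position: [0.5609, 0.0012, 0.0821]
tcp_rot: [[0.703, -0.002, -0.711], [0.711, 0.001, 0.703], [-0.001, -1.0, 0.002]]
force: [-4.2, 0.5, -0.2]
opening: 0.008
```

>>> send_rows:
  moves: "0 1.5 0 0 1;0 1.5 0 0 1;0 1.5 0 0 1;0 1.5 0 0 1;0 0 0 0 0"

```text
time_s: 11.27
position: [0.5639, 0.0051, 0.082]
tcp_rot: [[0.751, -0.005, -0.66], [0.66, 0.001, 0.751], [-0.003, -1.0, 0.004]]
force: [-8.3, -1.1, 1.5]
opening: 0.006
```

>>> send_rows:
  moves: "0 1.5 0 0 0.5;0 1.5 0 0 0.5;0 0 0 0 0;0 0 0 0 0"

```text
time_s: 11.6
position: [0.5651, 0.0067, 0.082]
tcp_rot: [[0.762, -0.007, -0.648], [0.648, 0.0, 0.762], [-0.005, -1.0, 0.005]]
force: [-9.2, -3.3, 2.8]
opening: 0.003
```

>>> send_rows:
  moves: "0 -10 0 0 0;0 -15 0 0 0;0 0 -35 0 0;0 0 -35 -10 0;0 0 -35 -20 0;0 0 -30 -20 0;0 0 0 0 0;0 0 0 0 0"

```text
time_s: 12.27
position: [0.5857, -0.0492, 0.2206]
tcp_rot: [[0.763, 0.011, -0.646], [0.646, -0.002, 0.763], [0.007, -1.0, -0.009]]
force: [-0.4, -0.3, -0.5]
opening: 0.005
```

```bash
python3 look.py w3; python3 top.py t4; python3 -c "
import cv2
a=cv2.imread('pics/w3.png')[60:240,230:470];a=cv2.resize(a,(800,600),interpolation=cv2.INTER_CUBIC);cv2.imwrite('pics/w3c.png',a)"
```

```text
12.2667 [ 0.5857 -0.0492  0.2206] [[0.763, 0.011, -0.646], [0.646, -0.002, 0.763], [0.007, -1.0, -0.009]] [-0.4 -0.3 -0.5]
[[1.0, -0.001, -0.0, -0.0], [0.0, 0.249, -0.969, -0.163], [0.001, 0.969, 0.249, 0.067], [0.0, 0.0, 0.0, 1.0]]
wheel 0.64 [214. 355.] [ 0.6295 -0.0418  0.084 ] [ 0.6295 -0.0418  0.0841]
grip 0.58 [ 74. 325.] [0.5174 0.0407 0.09  ] [0.5191 0.0379 0.1115]
pawl_tab 0.74 [132. 352.] [0.5704 0.0177 0.09  ] [0.5696 0.0173 0.0979]
box 0.98 [134. 516.] [0.7314 0.1503 0.012 ] [0.7169 0.139  0.0403]
box 0.63 [ 40. 475.] [0.6171 0.1874 0.012 ] [0.611  0.1726 0.0416]
fixed_jaw 0.67 [123. 425.] [0.6258 0.0759 0.06  ] [0.6303 0.0799 0.0427]
jaw 0.28 [206. 447.] [0.7404 0.0337 0.    ] [0.7136 0.0295 0.0514]
grip 0.61 [230.1 291.9] [0.5254 0.0383 0.09  ]
pawl_tab 0.33 [195.2 286.9] [0.6166 0.0532 0.09  ]
```

View pics/w3c.png

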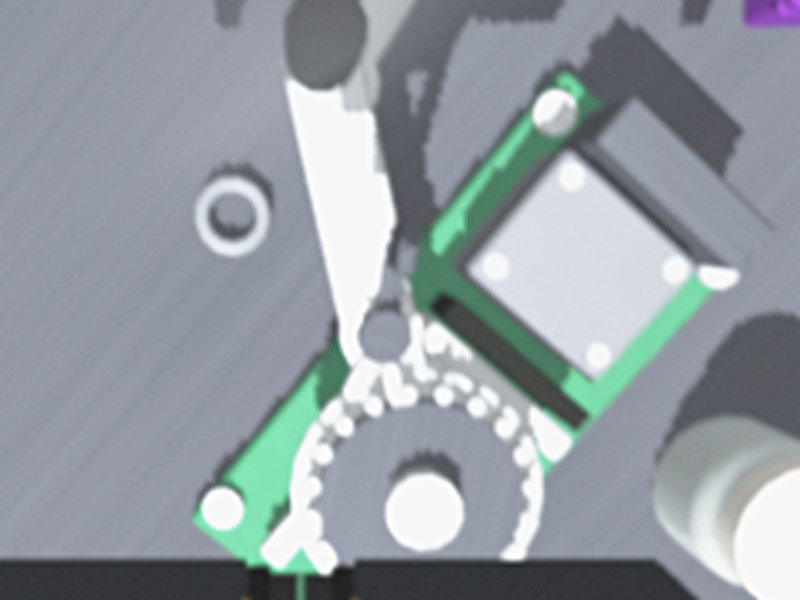

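>>> send_rows:
  moves: "56 0 0 0 -7;56 0 0 0 -7;56 10.6 0 35.5 0;56 10.6 0 35.5 0;56 10.5 0 35.5 0;56 0 30 0 0;56 0 30 0 0;56 0 30 0 0;56 0 0 0 0;56 0 10 0 0;56 0 10 0 0"

```text
time_s: 13.73
position: [0.5151, 0.04, 0.1082]
tcp_rot: [[0.583, 0.003, -0.812], [0.812, -0.0, 0.583], [0.002, -1.0, -0.003]]
force: [-0.1, -0.0, 0.2]
opening: 0.631
```

>>> send_rows:
  moves: "56 0 12 0 0;56 0 12 0 0;56 0 12 0 0;27 0 0 0 0;27 0 0 0 0;27 0 0 0 0;27 0 0 0 0;27 0 0 0 0"

```text
time_s: 14.4
position: [0.5143, 0.0402, 0.0724]
tcp_rot: [[0.583, 0.002, -0.812], [0.812, -0.0, 0.583], [0.001, -1.0, -0.002]]
force: [-0.6, -0.1, -0.5]
opening: 0.364
```

>>> send_rows:
  moves: "25 0 0 0 0;25 0 0 0 0;25 0 0 0 0;25 -3 0 0 -1.2;25 -5.9 0 -0.1 -2.4;25 -8.8 0 -0.28 -3.6;25 -8.8 0 -0.28 -3.6;25 -8.8 0 -0.28 -3.6;25 -8.8 0 -0.28 -3.6;25 0 0 0 0"

```text
time_s: 15.23
position: [0.494, 0.0, 0.0717]
tcp_rot: [[0.304, 0.001, -0.953], [0.953, -0.0, 0.304], [-0.0, -1.0, -0.001]]
force: [-0.1, 0.7, -0.4]
opening: 0.289
```

>>> send_rows:
  moves: "25 -8.8 0 -0.28 -3.6;25 -8.8 0 -0.28 -3.6;25 -8.8 0 -0.28 -3.6;25 -8.8 0 -0.28 -3.6;25 -8.8 0 -0.28 -3.6;25 -8.8 0 -0.28 -3.6;25 -8.8 0 -0.28 -3.6;25 -8.8 0 -0.28 -3.6;25 -8.8 0 -0.28 -3.6;25 -8.8 0 -0.28 -3.6;25 -8.8 0 -0.28 -3.6;25 -8.8 0 -0.28 -3.6;25 0 0 0 0"

```text
time_s: 16.32
position: [0.5012, -0.1025, 0.0714]
tcp_rot: [[-0.43, -0.0, -0.903], [0.903, -0.0, -0.43], [0.0, -1.0, 0.0]]
force: [0.2, -0.6, 0.6]
opening: 0.287
```

```bash
python3 top.py t5; python3 -c "
import cv2
a=cv2.imread('pics/t5.png')[140:290,220:420];a=cv2.resize(a,(800,600),interpolation=cv2.INTER_CUBIC);cv2.imwrite('pics/t5c.png',a)"
```

```text
wheel 0.64 [192.4 321.9] [ 0.626  -0.0387  0.084 ]
pawl_tab 0.42 [220.  334.6] [ 0.5535 -0.0729  0.09  ]
```

View pics/t5c.png

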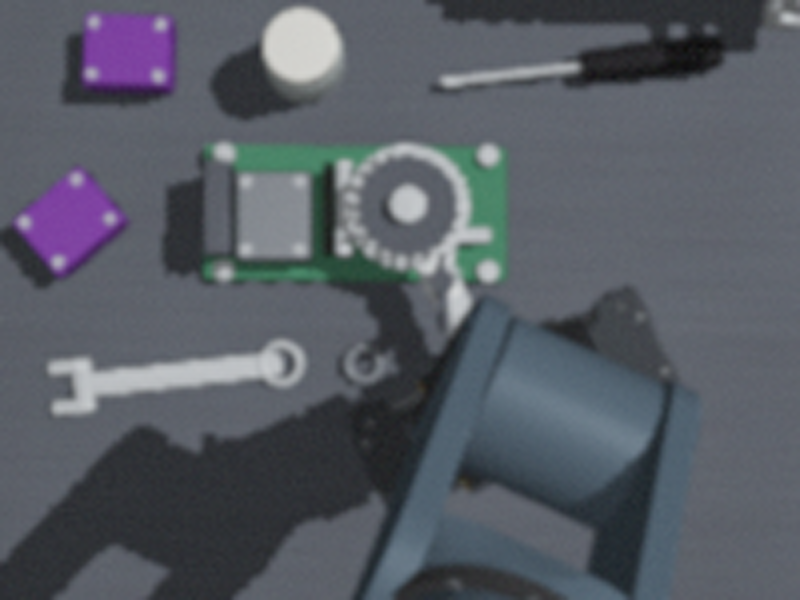

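>>> send_rows:
  moves: "25 5.9 0 -0.12 2.4;25 5.9 0 -0.12 2.4;25 5.9 0 -0.12 2.4;25 5.9 0 -0.12 2.4;25 5.9 0 -0.12 2.4;25 5.9 0 -0.12 2.4;25 5.9 0 -0.12 2.4;25 5.9 0 -0.12 2.4;25 0 0 0 0"

```text
time_s: 17.27
position: [0.4877, -0.0558, 0.0716]
tcp_rot: [[-0.11, -0.0, -0.994], [0.994, -0.0, -0.11], [-0.0, -1.0, 0.0]]
force: [1.1, -0.2, -0.4]
opening: 0.289
```

>>> send_rows:
  moves: "25 5.9 0 -0.12 2.4;25 5.9 0 -0.12 2.4;25 5.9 0 -0.12 2.4;25 5.9 0 -0.12 2.4;25 5.9 0 -0.12 2.4;25 5.9 0 -0.12 2.4;25 0 0 0 0"

```text
time_s: 17.85
position: [0.4882, -0.022, 0.0716]
tcp_rot: [[0.139, -0.001, -0.99], [0.99, -0.002, 0.139], [-0.002, -1.0, 0.0]]
force: [-1.5, -4.6, 1.3]
opening: 0.287
```

>>> send_rows:
  moves: "25 5.9 0 -0.12 2.4;25 5.9 0 -0.12 2.4;25 5.9 0 -0.12 2.4;25 5.9 0 -0.12 2.4;25 5.9 0 -0.12 2.4;25 5.9 0 -0.12 2.4;25 0 0 0 0"

```text
time_s: 18.43
position: [0.4967, 0.012, 0.0716]
tcp_rot: [[0.381, -0.003, -0.925], [0.925, -0.002, 0.381], [-0.003, -1.0, 0.002]]
force: [-1.7, -5.5, 1.9]
opening: 0.288
```

>>> send_rows:
  moves: "25 5.9 0 -0.12 2.4;25 5.9 0 -0.12 2.4;25 5.9 0 -0.12 2.4;25 5.9 0 -0.12 2.4;25 5.9 0 -0.12 2.4;25 0 0 0 0"

```text
time_s: 18.93
position: [0.5099, 0.0379, 0.0715]
tcp_rot: [[0.565, -0.005, -0.825], [0.825, -0.002, 0.565], [-0.004, -1.0, 0.003]]
force: [-4.2, -4.7, 3.7]
opening: 0.288
```

>>> send_rows:
  moves: "25 5.9 0 -0.12 2.4;25 5.9 0 -0.12 2.4;25 5.9 0 -0.12 2.4;25 5.9 0 -0.12 2.4;25 5.9 0 -0.12 2.4;25 0 0 0 0;25 0 0 0 0"

```text
time_s: 19.52
position: [0.5279, 0.0605, 0.0714]
tcp_rot: [[0.724, -0.007, -0.69], [0.69, -0.001, 0.724], [-0.006, -1.0, 0.004]]
force: [-4.5, -3.1, 4.4]
opening: 0.289
```

>>> send_rows:
  moves: "25 -5.9 0 -0.12 -2.4;25 -5.9 0 -0.12 -2.4;25 -8.8 0 -0.28 -3.6;25 -8.8 0 -0.28 -3.6;25 -8.8 0 -0.28 -3.6;25 -8.8 0 -0.28 -3.6;25 -8.8 0 -0.28 -3.6;25 -8.8 0 -0.28 -3.6;25 -8.8 0 -0.28 -3.6;25 -8.8 0 -0.28 -3.6;25 -8.8 0 -0.28 -3.6;25 -8.8 0 -0.28 -3.6;25 0 0 0 0"

```text
time_s: 20.6
position: [0.4881, -0.0278, 0.0716]
tcp_rot: [[0.099, 0.0, -0.995], [0.995, -0.0, 0.099], [-0.0, -1.0, -0.0]]
force: [0.3, 0.5, -0.2]
opening: 0.285
```

>>> send_rows:
  moves: "25 -8.8 0 -0.28 -3.6;25 -8.8 0 -0.28 -3.6;25 -8.8 0 -0.28 -3.6;25 -8.8 0 -0.28 -3.6;25 -8.8 0 -0.28 -3.6;25 -8.8 0 -0.28 -3.6;25 -8.8 0 -0.28 -3.6;25 -8.8 0 -0.28 -3.6;25 -8.8 0 -0.28 -3.6;25 0 0 0 0;25 0 0 0 0"

```text
time_s: 21.52
position: [0.5021, -0.1035, 0.0715]
tcp_rot: [[-0.447, -0.0, -0.894], [0.894, 0.0, -0.447], [0.0, -1.0, 0.0]]
force: [0.1, 0.3, -0.2]
opening: 0.292
```

```bash
python3 top.py t6; python3 -c "
import cv2
a=cv2.imread('pics/t6.png')[160:230,260:360];a=cv2.resize(a,(800,560),interpolation=cv2.INTER_CUBIC);cv2.imwrite('pics/t6c.png',a)"
```

```text
wheel 0.69 [190.5 322.2] [ 0.6311 -0.0394  0.084 ]
wheel 0.4 [172.4 460.6] [ 0.6855 -0.4073  0.084 ]
grip 0.33 [195.7 289.1] [0.6154 0.0474 0.09  ]
```

View pics/t6c.png

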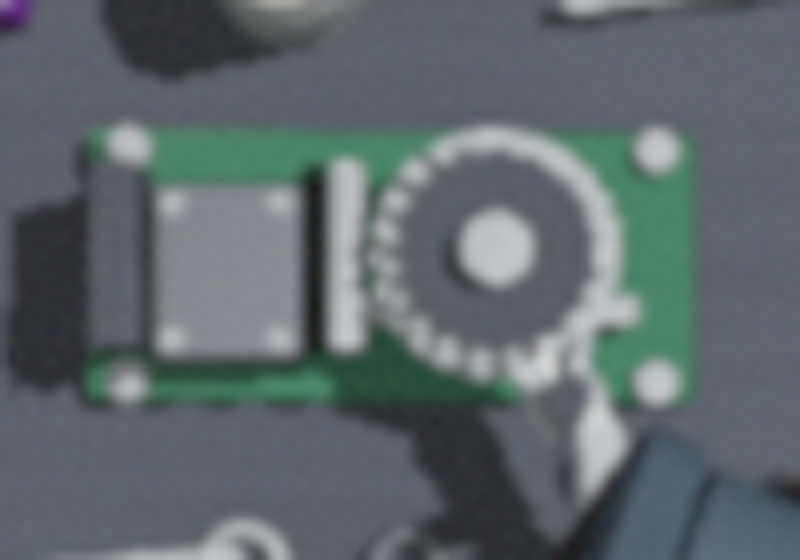

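>>> send_rows:
  moves: "25 5.9 0 -0.12 2.4;25 5.9 0 -0.12 2.4;25 5.9 0 -0.12 2.4;25 5.9 0 -0.12 2.4;25 5.9 0 -0.12 2.4;25 5.9 0 -0.12 2.4;25 0 0 0 0;25 0 0 0 0"

```text
time_s: 22.38
position: [0.4903, -0.07, 0.0716]
tcp_rot: [[-0.215, -0.0, -0.977], [0.977, 0.0, -0.215], [0.0, -1.0, 0.0]]
force: [-0.0, 0.4, -0.5]
opening: 0.288
```

>>> send_rows:
  moves: "25 2.9 0 -0.03 1.2;25 2.9 0 -0.03 1.2;25 2.9 0 -0.03 1.2;25 2.9 0 -0.03 1.2;25 0 0 0 0;25 0 0 0 0"

```text
time_s: 22.88
position: [0.4886, -0.0592, 0.0716]
tcp_rot: [[-0.132, 0.0, -0.991], [0.991, -0.0, -0.132], [-0.0, -1.0, -0.0]]
force: [-0.5, -0.5, 0.5]
opening: 0.286
```

>>> send_rows:
  moves: "25 2.9 0 -0.03 1.2;25 2.9 0 -0.03 1.2;25 2.9 0 -0.03 1.2;25 2.9 0 -0.03 1.2;25 0 0 0 0;25 0 0 0 0"

```text
time_s: 23.38
position: [0.4874, -0.0475, 0.0715]
tcp_rot: [[-0.049, -0.0, -0.999], [0.999, 0.0, -0.049], [0.0, -1.0, 0.0]]
force: [-0.8, 0.1, 1.0]
opening: 0.286
```

>>> send_rows:
  moves: "25 2.9 0 -0.03 1.2;25 2.9 0 -0.03 1.2;25 2.9 0 -0.03 1.2;25 2.9 0 -0.03 1.2;25 0 0 0 0;25 0 0 0 0"

```text
time_s: 23.88
position: [0.4873, -0.0359, 0.0716]
tcp_rot: [[0.035, -0.0, -0.999], [0.999, 0.0, 0.035], [0.0, -1.0, 0.0]]
force: [0.1, 0.1, -0.5]
opening: 0.291
```

>>> send_rows:
  moves: "25 2.9 0 -0.03 1.2;25 2.9 0 -0.03 1.2;25 2.9 0 -0.03 1.2;25 0 0 0 0;25 0 0 0 0"

```text
time_s: 24.3
position: [0.4878, -0.0278, 0.0715]
tcp_rot: [[0.097, -0.0, -0.995], [0.995, -0.001, 0.097], [-0.001, -1.0, 0.0]]
force: [-0.5, -4.0, 0.5]
opening: 0.287
```

>>> send_rows:
  moves: "25 2.9 0 -0.03 1.2;25 2.9 0 -0.03 1.2;25 2.9 0 -0.03 1.2;25 0 0 0 0;25 0 0 0 0"

```text
time_s: 24.72
position: [0.4888, -0.0195, 0.0715]
tcp_rot: [[0.16, -0.001, -0.987], [0.987, -0.001, 0.16], [-0.001, -1.0, 0.001]]
force: [-1.4, -6.8, 1.2]
opening: 0.285
```

>>> send_rows:
  moves: "25 2.9 0 -0.03 1.2;25 2.9 0 -0.03 1.2;25 2.9 0 -0.03 1.2;25 0 0 0 0;25 0 0 0 0"

```text
time_s: 25.13
position: [0.4903, -0.0112, 0.0715]
tcp_rot: [[0.221, -0.001, -0.975], [0.975, -0.001, 0.221], [-0.002, -1.0, 0.001]]
force: [-2.2, -7.5, 1.1]
opening: 0.291
```

>>> send_rows:
  moves: "25 2.9 0 -0.03 1.2;25 2.9 0 -0.03 1.2;25 2.9 0 -0.03 1.2;25 0 0 0 0;25 0 0 0 0"

```text
time_s: 25.55
position: [0.4922, -0.0027, 0.0715]
tcp_rot: [[0.282, -0.002, -0.959], [0.959, -0.001, 0.282], [-0.002, -1.0, 0.001]]
force: [-2.1, -6.5, 0.6]
opening: 0.285
```

>>> send_rows:
  moves: "25 2.9 0 -0.03 1.2;25 2.9 0 -0.03 1.2;25 2.9 0 -0.03 1.2;25 0 0 0 0;25 0 0 0 0"

```text
time_s: 25.97
position: [0.4947, 0.0056, 0.0715]
tcp_rot: [[0.341, -0.002, -0.94], [0.94, -0.001, 0.341], [-0.002, -1.0, 0.002]]
force: [-2.4, -6.6, 1.5]
opening: 0.289
```

>>> send_rows:
  moves: "25 2.9 0 -0.03 1.2;25 2.9 0 -0.03 1.2;25 2.9 0 -0.03 1.2;25 0 0 0 0;25 0 0 0 0"

```text
time_s: 26.38
position: [0.4977, 0.0137, 0.0715]
tcp_rot: [[0.4, -0.003, -0.917], [0.917, -0.001, 0.4], [-0.002, -1.0, 0.002]]
force: [-2.2, -6.5, 1.9]
opening: 0.288
```

```bash
python3 top.py t7; python3 - <<'E'
from h import *
s=read_state();f=[]
for i in range(6):
    capture("top") if i else 0
    s=read_state();f.append(s["force"])
print(np.mean(f,0).round(2),np.std(f,0).round(2),(s["tcp_rot"][:,0]@np.mean(f,0)).round(2))
E
python3 -c "
import cv2
a=cv2.imread('pics/t7.png')[160:230,260:360];a=cv2.resize(a,(800,560),interpolation=cv2.INTER_CUBIC);cv2.imwrite('pics/t7c.png',a)"
```

```text
wheel 0.89 [191.5 326.2] [ 0.6286 -0.0501  0.084 ]
wheel 0.63 [265.8 161.8] [0.4275 0.3753 0.084 ]
pawl_tab 0.49 [218.1 307.7] [ 0.5574 -0.0024  0.09  ]
[-2.57 -6.21  1.82] [0.54 0.58 0.59] -6.73
```

View pics/t7c.png

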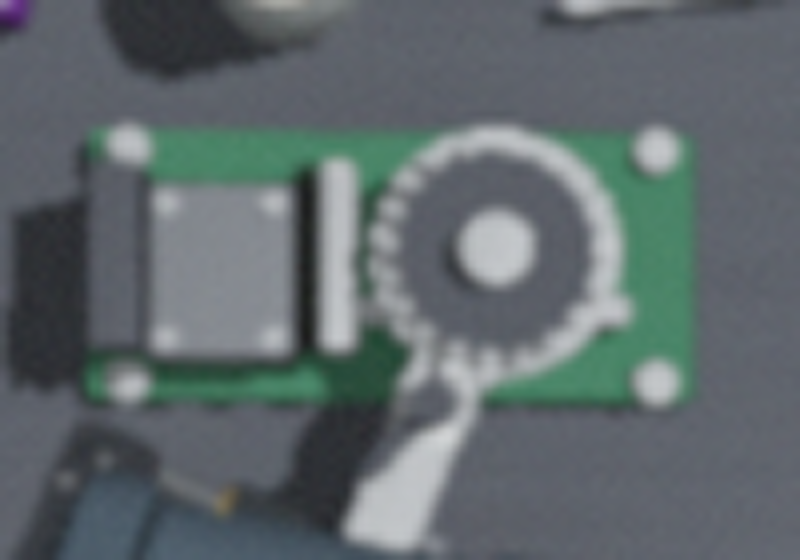

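>>> send_rows:
  moves: "25 2.9 0 -0.03 1.2;25 2.9 0 -0.03 1.2;25 2.9 0 -0.03 1.2;25 0 0 0 0;25 0 0 0 0"

```text
time_s: 27.25
position: [0.5011, 0.0216, 0.0715]
tcp_rot: [[0.456, -0.003, -0.89], [0.89, -0.001, 0.456], [-0.003, -1.0, 0.002]]
force: [-3.3, -6.8, 1.9]
opening: 0.29
```

>>> send_rows:
  moves: "25 2.9 0 -0.03 1.2;25 2.9 0 -0.03 1.2;25 0 0 0 0;25 0 0 0 0"

```text
time_s: 27.58
position: [0.5037, 0.0267, 0.0715]
tcp_rot: [[0.493, -0.004, -0.87], [0.87, -0.001, 0.493], [-0.003, -1.0, 0.003]]
force: [-3.0, -6.6, 3.0]
opening: 0.288
```

```bash
cat > f.py <<'E'
from h import *
f=[];p=[]
for i in range(7):
    if i: capture("wrist")
    s=read_state();f.append(s["force"]);p.append(s["position"])
F=np.mean(f,0);p=np.mean(p,0)-[.63,-.043,0]
u=np.array([p[1],-p[0],0])/np.hypot(p[0],p[1])
print("t",round(s["time_s"],2),"F",F.round(2),"tan",(u@F).round(2),"ang",(-np.arctan2(p[1],-p[0])).round(4),"r",np.hypot(p[0],p[1]).round(4))
E
python3 f.py
```

```text
t 27.88 F [-3.13 -6.23  2.74] tan -6.97 ang -0.504 r 0.1442
```

>>> send_rows:
  moves: "25 2.9 0 -0.03 1.2;25 2.9 0 -0.03 1.2;25 0 0 0 0;25 0 0 0 0"

```text
time_s: 28.22
position: [0.5064, 0.0317, 0.0715]
tcp_rot: [[0.529, -0.004, -0.848], [0.848, -0.001, 0.529], [-0.003, -1.0, 0.003]]
force: [-2.9, -6.1, 2.9]
opening: 0.292
```

```bash
python3 f.py
```

```text
t 28.52 F [-3.69 -6.6   3.31] tan -7.56 ang -0.5435 r 0.1444
```

>>> send_rows:
  moves: "25 2.9 0 -0.03 1.2;25 2.9 0 -0.03 1.2;25 0 0 0 0;25 0 0 0 0"

```text
time_s: 28.85
position: [0.5093, 0.0365, 0.0714]
tcp_rot: [[0.564, -0.005, -0.826], [0.826, -0.001, 0.564], [-0.004, -1.0, 0.003]]
force: [-4.2, -6.6, 3.2]
opening: 0.287
```

```bash
python3 f.py
```

```text
t 29.15 F [-4.04 -6.85  3.56] tan -7.94 ang -0.5823 r 0.1445
```

>>> send_rows:
  moves: "25 2.9 0 -0.03 1.2;25 2.9 0 -0.03 1.2;25 0 0 0 0;25 0 0 0 0"

```text
time_s: 29.48
position: [0.5124, 0.0411, 0.0714]
tcp_rot: [[0.598, -0.006, -0.801], [0.801, -0.001, 0.598], [-0.005, -1.0, 0.004]]
force: [-4.3, -7.7, 3.4]
opening: 0.289
```

```bash
python3 f.py
```

```text
t 29.78 F [-4.5  -7.32  3.57] tan -8.57 ang -0.6204 r 0.1446
```

>>> send_rows:
  moves: "25 2.4 0 -0.03 1;25 2.4 0 -0.03 1;25 0 0 0 0;25 0 0 0 0"

```text
time_s: 30.12
position: [0.515, 0.0447, 0.0714]
tcp_rot: [[0.626, -0.006, -0.78], [0.78, -0.002, 0.626], [-0.005, -1.0, 0.004]]
force: [-4.7, -8.5, 4.1]
opening: 0.288
```

```bash
python3 f.py
```

```text
t 30.42 F [-4.83 -7.93  4.37] tan -9.24 ang -0.6512 r 0.1447
```

>>> send_rows:
  moves: "25 2.9 0 -0.03 1.2;25 2.9 0 -0.03 1.2;25 0 0 0 0;25 0 0 0 0"

```text
time_s: 30.75
position: [0.5183, 0.0491, 0.0714]
tcp_rot: [[0.658, -0.007, -0.753], [0.753, -0.002, 0.658], [-0.006, -1.0, 0.004]]
force: [-5.9, -8.8, 4.2]
opening: 0.29
```

```bash
python3 f.py
```

```text
t 31.05 F [-5.65 -8.29  4.73] tan -9.99 ang -0.6894 r 0.1448
```

>>> send_rows:
  moves: "56 0 0 0 0;56 0 0 0 0;56 0 0 0 0;56 0 0 0 0;56 0 0 0 0;56 0 -10 0 0;56 0 -20 0 0;56 0 -35 0 0;56 0 -35 0 0;56 0 -35 0 0;56 0 0 0 0;56 0 0 0 0"

```text
time_s: 32.05
position: [0.5234, 0.0511, 0.2095]
tcp_rot: [[0.659, 0.007, -0.752], [0.752, 0.001, 0.659], [0.005, -1.0, -0.005]]
force: [-0.8, -0.7, -0.8]
opening: 0.641
```

```bash
python3 look.py w4; python3 top.py t8; python3 -c "
import cv2
a=cv2.imread('pics/t8.png')[160:250,260:360];a=cv2.resize(a,(400,360),interpolation=cv2.INTER_CUBIC)
b=cv2.resize(cv2.imread('pics/w4.png')[0:240,200:467],(400,360));cv2.imwrite('pics/v8.png',cv2.hconcat([a,b]))"
```

```text
32.05 [0.5234 0.0511 0.2095] [[0.659, 0.007, -0.752], [0.752, 0.001, 0.659], [0.005, -1.0, -0.005]] [-0.8 -0.7 -0.8]
[[1.0, -0.001, -0.0, -0.0], [0.0, 0.249, -0.969, -0.163], [0.001, 0.969, 0.249, 0.067], [0.0, 0.0, 0.0, 1.0]]
grip 0.95 [202. 290.] [0.508  0.0273 0.09  ] [0.5054 0.0324 0.111 ]
pawl_tab 0.53 [254. 315.] [0.5651 0.0089 0.09  ] [0.4976 0.0713 0.2946]
box 0.82 [241. 372.] [0.6258 0.0529 0.012 ] [0.5352 0.0776 0.2243]
box 0.74 [166. 456.] [0.617  0.1897 0.012 ] [0.6057 0.1823 0.0402]
fixed_jaw 0.83 [236. 399.] [0.6212 0.0842 0.06  ] [0.6208 0.0843 0.0609]
jaw 0.21 [237. 398.] [0.6499 0.0812 0.    ] [0.6209 0.0834 0.0608]
wheel 0.68 [192.1 325.2] [ 0.6269 -0.0474  0.084 ]
wheel 0.44 [192.9 312.7] [ 0.6243 -0.0144  0.084 ]
pawl_tab 0.57 [215.9 305.2] [0.563  0.0043 0.09  ]
```

View pics/v8.png

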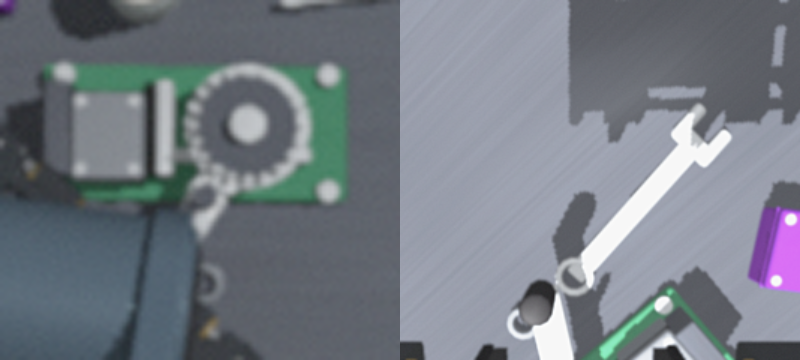

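```bash
python3 -c "
from rig import *
print(hand_in())"
```

```text
the job is handed in; nothing more can be done
None
```

I clamped the grey box at roughly 45–50 N by my estimate and handed the job in at about 32 s.

- **Pawl lever:** I pushed it over to the tightening side, and a close-up picture confirmed it. The first push may not have reached the stop, so I pushed again. The tab force reached about 10 N, against the 30 N limit. The handle swung some way clockwise with these pushes, before I started working it.
- **Ratcheting:** I worked the handle with the fingers loosely round the grip, using two swings back and two tightening strokes. The box slid up against the fixed jaw, and then I tightened in small steps.
- **Letting go:** I opened the fingers and raised the arm clear. The last top picture shows the box held between the jaws and the fingers clear of the handle. I did not touch the jaw or the loose items, and nothing looked disturbed in the part of the bench I could see.

**Clamping force checks:** the two estimates differ a little.
- **Grip force:** the held reading rose from about 6.9 N running free to 10.0 N, which means roughly 43–45 N at the jaw.
- **Handle angle:** the turn since contact suggests about 49–57 N. That is probably high, because the fingers flex.

**Check that disagreed:** after release, the camera put the handle near -0.56 rad, while the arm's last driving position was -0.69 rad. This may be camera error, finger flex, or the handle slipping back as the fingers opened. The wheel should hold its position either way, but I did not re-test the grip afterwards.

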